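Pull the snug red cap off a control station with a cap puller

ROBOT

A 6-joint arm with a two-finger parallel gripper is mounted at the origin on a cart in front of the work surface, level with it; the furniture and walls round the work are solid. World frame = base frame: x ahead of the robot, y to its left, z up, the work surface at z = 0. Lengths are in mm, angles in rad, forces in N, time in s.
With the tool pointing down it reaches from about 400 to 925 mm from the base axis. Payload 12.5 kg.
Tool frame: the origin (TCP) lies between the finger pads; the fingertips stand 25 mm ahead of it and the grasp point (between the pads) lies 6 mm ahead of it; z points along the fingers, y is the line along which they close (so a half turn about z gives the same grasp; the last joint's range is limited). The gripper opens to 95 mm and grips with 3 to 60 N. Pads are 20 mm wide; open, the fingers measure 119 mm over their backs; the gripper's body (75 mm by 180 mm) begins 59 mm behind the grasp point.
Start: joints at [1.001, 0.491, 1.559, -0, 1.092, -0.106], TCP at [279.581, 559, 217.961] pointing down, gripper open.
Joint ranges: [-3.1, 3.1], [-0.84, 2.19], [0.05, 2.79], [-1.13, 4.28], [0.06, 2.93], [-2.69, 2.69]. Speed limits (rad/s): [2.22, 2.22, 2.79, 3.14, 3.14, 3.14].

INTERFACE

Orientations are given as [roll, pitch, yaw] about the fixed x, y, z axes, in that order (R = Rz(yaw) Ry(pitch) Rx(roll)).
In Python, from cell import state, read_camera, job_done, cut_out gives the robot as it stands. The module is installed in compiled form; this text tells all that it offers.
- The arm moves only by the tool jog_arm, never from a script. Its argument "motion" is a list of rows, each a list of 2 entries, a list of its own where there are three numbers: the shift along the tool's x, y, z in mm, then the turn about the tool's z in rad. A call has 1 to 5 rows; each row is the pose to reach, as a shift and turn from the pose commanded when the call began, along the tool's axes at that moment; what a row does not reach only later rows make up. A row lasts 1/10 s, in which the tool goes at most 50 mm and 8.59 degrees, less where a joint would pass 70% of its speed; a pose out of reach is approached as far as the arm can. A call with a gripper value outside its range is refused whole. "grip" is the closure, from 0 (fully open) to 1 (shut), set as the call begins (left out, the last holds). The fingers move at their own pace and stop on an object; the grip force is fixed at half the most. Time passes only in rows, so rows that repeat a pose let the fingers close. It gives the time, the measured TCP pose, the force, the opening and the grip force at its end, in the units of the state.
- state(): the state, without advancing time (a new reading comes with each control period).
- read_camera(name): name is "side" or "top"; returns a dict with "img" (384x512x3 uint8, blue, green, red), "vertical_fov" (degrees; the focal length in pixels is half the picture's height over the tangent of half this angle, whatever the lens; pixels are square), "cx", "cy" (the principal point, pixels), "extrinsics" (4x4, takes a point from camera to world coordinates). Camera axes: x right, y up, looking along -z (the intrinsics and any distortion apply to the point x, -y, -z); pixel columns grow to the right and rows downward; lengths in mm; the calibration is good to about 2 mm. A picture is of the moment at which its call begins. There is no depth.
- job_done(): hands the job in; it is judged then, once.
Trained networks look in a picture, given as the dict that the camera call returned (one of the last four; its "shot" number tells which), for a name from the list of things; names that differ only in an ending like _2 or _b are one class to them, and where a whole thing is asked for, a point or a joint stands for the part that bears it (a point fixed in the world has none). Each returns a list of dicts, best first, with "p" (0 to 1); they miss things now and then, are a little off and sometimes report something else, mostly with a low value. They report only what shows in the picture. A call takes as long as a camera call. They do not tell look-alikes from the thing itself.
- cut_out(name, picture): "region" (384x512 bool, what is visible of it) and "box" ([left, top, right, bottom] in pixels, round what is visible of it).
The state is a dict: "t": time; "joints": joint angles; "qvel": joint speeds; "tau": joint torques, N m; "eef_pos": TCP position; "tcp_rot": TCP orientation; "ft_force": force on the tool from outside, world axes, zero at the start; "moment": the same for the moment, N m; "opening": opening from 0.0 (shut) to 1.0 (fully open); "grip_force": force on a finger pad.
Only numpy, scipy, OpenCV 4.12 (cv2) and the standard library are available. Lean on these libraries where they do the work, as an engineer would, in place of code of your own. Each camera call takes 0.05 s, during which the arm holds its last target. There are 200 camera calls.

TASK

Take the orange-handled puller, slide its two prongs under the red cap on the yellow control box until the puller's black stop plate bears lightly (about 4 N) against the cap's rim, then pull straight up until the cap pops off its spindle, never forcing anything. Carry the cap on the puller to the rubber mat, stand it there upright, draw the puller out from under it and stand the puller back on the bench clear of the mat and the box. Do not touch the red cap with the fingers, and leave the black cap and the other things alone.

Things in the scene. Friction and masses are not known exactly. Their poses are not given: they have to be found in the camera images.
- puller_grip (a point): Centre of the orange square grip of the puller, a loose steel stirrup, 0.25 kg, standing upright on its prongs. Own axes: x = where the prongs point, y across, z up. The grip is 20 x 20 mm and 48 mm tall; this point is 66 mm above the prongs' underside. Under the grip a bridge, 58 mm (y) x 20 mm (x), its underside 36 mm above the prongs' underside, on two legs 46 mm apart inside.
- puller_fork (a point): Point on the underside of the puller, straight under its grip, same axes. Two prongs run from x = -30 to +30 mm, open at +x, 5 mm thick, 26 mm clear between them, 58 mm over all; their last 3 mm are turned up by 3 mm (8 mm thick in all). The front of the stop plate (next entry) lies between x = -23 and x = -9 mm of this point.
- puller_crossbar (a point): Middle of the steel bar that closes the rear of the prongs, 6 mm thick, 16 mm high; 33 mm behind the grip's axis. In front of it a black stop plate, 22 mm wide, 4 to 22 mm above the prongs' underside, on a brass screw. Its setting (a 14 mm range) differs from start to start and is not reported: where it meets the cap must be felt or seen. It holds against up to 40 N.
- red_cap_mid (a point): Red mushroom cap, loose, about 0.04 kg, 34 mm tall. The point is on its axis at the underside of its flange, 18.5 mm above the foot of its neck. Flange 38 mm in diameter, 6.5 mm thick, upward from here; crown on it 30 mm in diameter, 9.5 mm high; neck below 20 mm across. z = up its axis. Off the spindle it hangs by its flange on the prongs, and can stand on its neck.
- red_cap_foot (a point): Centre of the neck's underside of the red cap. At the start it stands on the box top, leaving 18.5 mm between box top and flange. The bore fits the spindle snugly: it takes a pull of about 8 to 20 N for the first 10 mm upward, then it is free (12 mm clears the spindle). About 1 mm of sideways play along the box's x axis.
- black_cap_mid (a point): The same point of the black cap, of the same shape, on the box's other spindle 90 mm from the red one. It stays where it is.
- control_box: Yellow and grey control box, fixed to the bench: 110 (x) x 180 (y) x 60 mm, plus a 16 mm foot at each end. Origin at the centre of its underside; top at 60 mm. The spindles stand on the top at x = 0, y = +45 and -45 mm of its axes; which of them carries the red cap varies. The -x side is turned towards the robot and is open for bringing in the puller; the caps' axes are upright.
- parts_mat: Flat black rubber mat with a blue line, 120 x 120 x 4 mm, fixed on the bench. Origin at the centre of its underside; its top is at 4 mm.
- tape_measure: Yellow tape measure, 65 x 81 x 33 mm, loose on the bench; bystander. Origin at its underside.
- tin_can: Open grey tin can, 73 mm in diameter, 99 mm tall, loose on the bench; bystander. Origin at its underside.
- nail_box: Small white and red cardboard box, 50 x 70 x 60 mm, loose on the bench; bystander. Origin at its underside.
There are look-alikes about, which are no part of the job. What is meant by the part that bears red_cap_mid is not pink, and is the smaller of those in its own colour.

How it is judged:
By the outcome, as a careful person would: the job done as asked, in the order asked, and still so for the second after the job is handed in, with the robot touching nothing.
It also fails if it takes over 72 s, if anything falls off the work surface, if the arm or the gripper's body presses on something with over 40 N, if the wrist force passes 120 N, or if a joint passes its speed limit or range.

## Working session

There is one attempt and no reset: what is moved stays moved. The work goes in short steps, Python scripts to look and compute and a tool call to move; the robot and the scene stay as the last step left them, time stands still between calls to the robot, and variables do not carry over. Pictures are saved under pics/ and viewed, at most 10 in all, crops included, and the job is handed in when it is done.

Besides the shell and the picture viewer there is one more tool, called after "Call:" as a command line: name --argument value ..., lists and objects as JSON in quotes. jog_arm: Moves the arm, as the interface text tells. Its arguments: {"type":"object","properties":{"motion":{"type":"array"},"grip":{"type":"number"}},"required":["motion"]}

```bash
mkdir -p pics; cat > h.py <<'E'
import numpy as np, cv2
from cell import state, read_camera, job_done, cut_out
def K(p):
    f=p["img"].shape[0]/2/np.tan(np.radians(p["vertical_fov"])/2); return f
def ray(p,u,v):
    f=K(p);E=np.array(p["extrinsics"]);d=np.array([(u-p["cx"])/f,-(v-p["cy"])/f,-1.0])
    return E[:3,3],E[:3,:3]@d
def atz(p,u,v,z):
    o,d=ray(p,u,v); return o+d*(z-o[2])/d[2]
def proj(p,X):
    E=np.array(p["extrinsics"]);c=E[:3,:3].T@(np.array(X,float)-E[:3,3]);f=K(p)
    return np.array([p["cx"]+f*c[0]/-c[2],p["cy"]-f*c[1]/-c[2]])
E
cat > a.py <<'E'
from h import *
s=state();print({k:np.round(v,3).tolist() for k,v in s.items()})
ims=[]
for n in ("top","side"):
    p=read_camera(n);print(n,[k for k in p],p["vertical_fov"],p["cx"],p["cy"],np.round(p["extrinsics"],3).tolist(),{k:v for k,v in p.items() if k not in("img","extrinsics")})
    cv2.imwrite(f"pics/{n}0.png",p["img"])
    for o in ("puller_grip","red_cap_mid","black_cap_mid","control_box","parts_mat","tape_measure","tin_can","nail_box"):
        for r in cut_out(o,p):
            m=r["region"];ys,xs=np.nonzero(m);print(o,round(r["p"],2),np.round(r["box"]).tolist(),m.sum(),xs.mean().round(1),ys.mean().round(1))
E
python3 a.py
```

```text
{'t': 0.0, 'joints': [1.001, 0.492, 1.559, 0.0, 1.092, -0.106], 'qvel': [0.0, -0.0, -0.002, 0.0, 0.001, 0.001], 'tau': [-0.001, -61.266, -25.819, 0.069, 0.048, -0.0], 'eef_pos': [279.435, 558.787, 217.337], 'tcp_rot': [-3.14, -0.0, 2.678], 'ft_force': [0.976, -0.127, 0.616], 'moment': [-0.001, -0.023, 0.015], 'grip_force': 0.0, 'opening': 0.999}
top ['img', 'vertical_fov', 'cx', 'cy', 'extrinsics', 'shot'] 53.63794730643711 257.95537739928335 189.6792063245966 [[-0.007, 0.992, -0.127, 436.103], [-1.0, -0.009, -0.015, 15.703], [-0.016, 0.127, 0.992, 1073.988], [0.0, 0.0, 0.0, 1.0]] {'vertical_fov': 53.63794730643711, 'cx': 257.95537739928335, 'cy': 189.6792063245966, 'shot': 1}
puller_grip 0.6 [345.0, 228.0, 373.0, 255.0] 502 359.4 240.2
red_cap_mid 0.86 [284.0, 236.0, 304.0, 254.0] 315 290.2 243.8
red_cap_mid 0.67 [242.0, 166.0, 257.0, 186.0] 153 249.0 176.4
red_cap_mid 0.52 [204.0, 156.0, 222.0, 166.0] 159 213.9 159.2
black_cap_mid 0.64 [277.0, 171.0, 291.0, 181.0] 130 283.0 178.4
control_box 0.95 [228.0, 154.0, 301.0, 205.0] 2544 265.9 180.0
parts_mat 0.89 [162.0, 217.0, 210.0, 264
[... 454 characters left out ...]
fov': 54.40194664483065, 'cx': 252.22708381991686, 'cy': 192.45487201133847, 'shot': 2}
puller_grip 0.74 [282.0, 143.0, 300.0, 172.0] 291 290.6 158.8
red_cap_mid 0.52 [240.0, 199.0, 254.0, 212.0] 105 246.8 205.3
black_cap_mid 0.48 [240.0, 179.0, 256.0, 193.0] 113 247.8 185.7
control_box 0.87 [217.0, 184.0, 271.0, 241.0] 1850 246.9 211.9
parts_mat 0.66 [222.0, 184.0, 270.0, 237.0] 1754 246.6 212.3
parts_mat 0.58 [286.0, 248.0, 337.0, 290.0] 1703 312.3 269.3
tape_measure 0.71 [210.0, 152.0, 234.0, 169.0] 304 221.0 159.4
tin_can 0.64 [220.0, 245.0, 254.0, 293.0] 1296 234.7 269.8
tin_can 0.22 [283.0, 143.0, 299.0, 171.0] 209 290.5 159.0
nail_box 0.56 [183.0, 295.0, 222.0, 340.0] 1128 201.2 316.4
```

```bash
python3 - <<'E'
import cv2,numpy as np
a=cv2.imread("pics/top0.png");b=cv2.imread("pics/side0.png")
A=cv2.resize(a[110:280,110:400],None,fx=2.75,fy=2.75,interpolation=cv2.INTER_CUBIC)
cv2.imwrite("pics/topc.png",A)
B=cv2.resize(b[130:350,160:400],None,fx=2.7,fy=2.7,interpolation=cv2.INTER_CUBIC)
cv2.imwrite("pics/sidec.png",B);print(A.shape,B.shape)
E
```

```text
(468, 798, 3) (594, 648, 3)
```

View pics/topc.png

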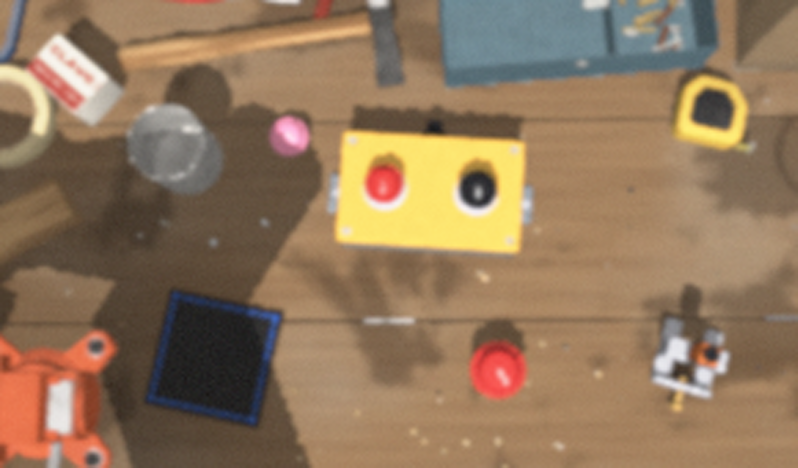

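View pics/sidec.png

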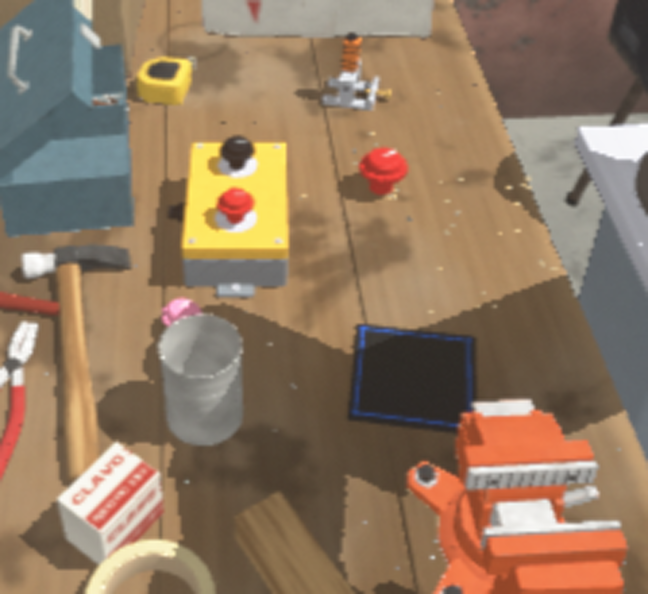

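The top view (crop px → image) shows the following:
- **Red and pink parts:** a small red cap on the box at (249,177), a large red mushroom loose on the bench at (291,244), and a pink one at (214,159). I choose the one on the box, since it is red and the smaller of the two.
- **Puller:** at about (359,240), prongs pointing away from the robot.
- **Mat:** at (187,240).

Next I take a close crop and measure.

```bash
cat > b.py <<'E'
from h import *
from scipy.optimize import least_squares
T=read_camera("top");S=read_camera("side")
def tri(a,b):
    o1,d1=ray(T,*a);o2,d2=ray(S,*b)
    d1=d1/np.linalg.norm(d1);d2=d2/np.linalg.norm(d2)
    s=np.linalg.lstsq(np.c_[d1,-d2],o2-o1,rcond=None)[0]
    x,y=o1+s[0]*d1,o2+s[1]*d2
    return ((x+y)/2).round(1),np.linalg.norm(x-y).round(1)
def quad(m):
    m=cv2.morphologyEx(m,cv2.MORPH_CLOSE,np.ones((9,9),np.uint8))
    c=max(cv2.findContours(m,0,2)[0],key=cv2.contourArea);return cv2.convexHull(c)[:,0].astype(float)
for p,n in((T,"top"),(S,"side")):
    h=cv2.cvtColor(p["img"],cv2.COLOR_BGR2HSV)
    r=cut_out("control_box",p)[0]
    y=((h[...,0]>20)&(h[...,0]<35)&(h[...,1]>140)&(h[...,2]>120)&r["region"]).astype(np.uint8)
    q=np.array([atz(p,u,v,60)[:2] for u,v in quad(y)],np.float32)
    print(n,"box",cv2.minAreaRect(q))
    rs=cut_out("parts_mat",p)
    for r in rs:
        q=np.array([atz(p,u,v,4)[:2] for u,v in quad(r["region"].astype(np.uint8))],np.float32)
        print(n,"mat",cv2.minAreaRect(q))
    red=((h[...,0]<8)|(h[...,0]>172))&(h[...,1]>170)&(h[...,2]>90)
    k,l,st,ce=cv2.connectedComponentsWithStats(red.astype(np.uint8))
    for i in range(1,k):
        if st[i,4]>60: print("red",st[i].tolist(),ce[i].round(1),atz(p,*ce[i],86).round(1))
    for r in cut_out("puller_grip",p)[:1]:
        o=(h[...,0]<18)&(h[...,1]>140)&r["region"]
        ys,xs=np.nonzero(o);print(n,"orange",xs.mean(),ys.mean(),len(xs),xs.min(),xs.max(),ys.min(),ys.max())
c=lambda p,x,y,w,s:cv2.resize(p["img"][y-w:y+w,x-w:x+w],(s,s),interpolation=cv2.INTER_CUBIC)
cv2.imwrite("pics/close.png",np.hstack([np.vstack([c(T,359,242,20,400)]),np.vstack([c(S,290,160,20,400)])]))
cv2.imwrite("pics/cap.png",np.hstack([c(T,249,177,20,400),c(S,247,205,20,400)]))
E
python3 b.py
```

```text
top box ((594.99853515625, 9.29998779296875), (176.51187133789062, 107.50865173339844), 86.24472045898438)
top mat ((435.1946105957031, 233.31982421875), (123.00176239013672, 121.76691436767578), 77.14863586425781)
red [183, 78, 54, 4, 164] [207.7  79.7] [866.8 166.1  86. ]
red [244, 170, 11, 12, 79] [249.3 174.7] [602.9  53.7  86. ]
red [105, 235, 13, 18, 61] [110.3 243.6] [425.3 414.8  86. ]
red [282, 235, 19, 18, 209] [290.3 242.7] [424.4 -51.2  86. ]
red [118, 245, 13, 27, 121] [123.2 257.6] [389.2 379.9  86. ]
red [66, 246, 9, 26, 113] [ 69.9 258.9] [386.9 518.2  86. ]
top orange 364.3125 238.21875 32 362 368 235 242
side box ((595.1357421875, 20.843994140625), (184.44027709960938, 108.40499877929688), 86.4073486328125)
side mat ((433.27886962890625, 235.832763671875), (120.6004867553711, 119.5388412475586), 78.14867401123047)
red [293, 185, 18, 17, 185] [301.3 192.7] [436.   19.3  86. ]
red [241, 200, 12, 12, 91] [246.4 205.3] [599.2  64.2  86. ]
side orange 289.8076923076923 149.6153846153846 52 287 292 144 155
```

View pics/close.png

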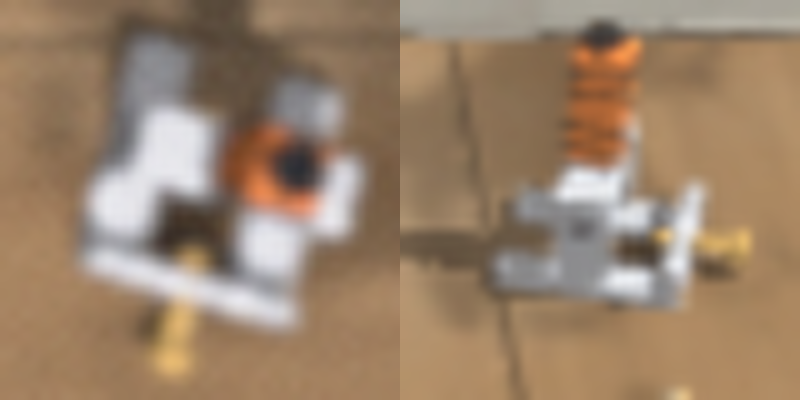

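View pics/cap.png

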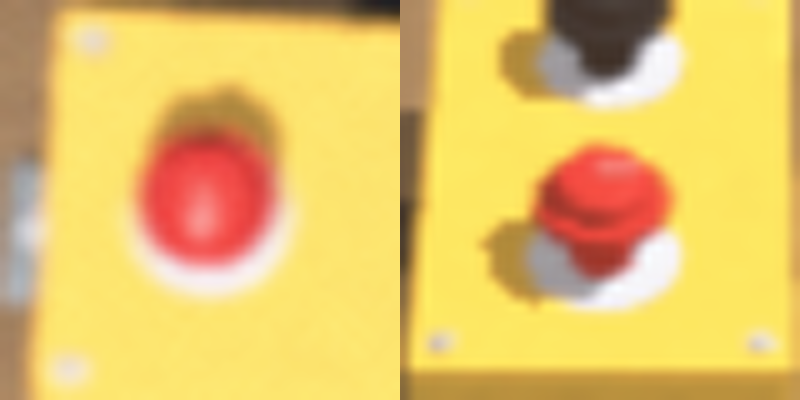

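The chosen cap sits on the box on a white boss, at top (249,176.5) and side (247,205). The puller's rear bar runs from top (347,247) to (368,254), its prongs point up and to the right, and its grip top is at (368,238). Next I fit the poses per camera to check consistency.

```bash
cat > c.py <<'E'
from h import *
from scipy.optimize import least_squares
T=read_camera("top");S=read_camera("side")
def fit(obs,x0):
    def f(q):
        c,s=np.cos(q[2]),np.sin(q[2]);r=[]
        for p,m,uv in obs: r+=list(proj(p,[q[0]+c*m[0]-s*m[1],q[1]+s*m[0]+c*m[1],m[2]])-uv)
        return r
    o=least_squares(f,x0,loss="soft_l1");return o.x.round(3),np.array(o.fun).reshape(-1,2).round(1).tolist()
t=lambda m,a,b:(T,m,np.array([339+a/10-.5,222+b/10-.5])); s=lambda m,a,b:(S,m,np.array([270+a/10-.5,140+b/10-.5]))
A=[t((-33,29,16),82,245),t((-33,-29,16),297,312),t((30,21,6),155,40),t((30,-21,6),312,88),t((0,0,90),295,168)]
B=[s((0,0,90),605,35),s((0,0,42),597,165),s((30,21,6),500,270),s((30,-21,6),518,198),s((-33,29,16),678,285),s((-33,-29,16),698,188)]
for o in (A,B,A+B): print("puller",fit(o,[420,-200,-.3]))
t2=lambda m,a,b:(T,m,np.array([110+a/2.75-.5,110+b/2.75-.5])); s2=lambda m,a,b:(S,m,np.array([160+a/2.7-.5,130+b/2.7-.5]))
A=[t2((55,90,60),345,130),t2((55,-90,60),525,142),t2((-55,-90,60),520,250),t2((-55,90,60),336,240)]
B=[s2((55,90,60),184,248),s2((-55,90,60),289,248),s2((-55,-90,60),287,143),s2((55,-90,60),191,143)]
for o in (A,B,A+B): print("box",fit(o,[595,10,-.06]))
A=[(T,(0,0,82),np.array([249.1,176.5]))];B=[(S,(0,0,82),np.array([246.8,205.2]))]
for o in (A,B,A+B): print("cap",fit(o,[595,50,0]))
E
python3 c.py
```

```text
puller (array([ 4.34873e+02, -2.48809e+02, -2.97000e-01]), [[0.4, 0.6], [-0.6, 0.1], [0.9, 0.0], [-0.1, -0.5], [-0.4, -0.2]])
puller (array([ 291.534, -232.088,   -0.339]), [[1.3, 1.0], [0.4, -0.4], [-0.3, -0.6], [-0.4, 0.2], [-0.2, -0.4], [-0.4, 0.3]])
puller (array([ 429.081, -247.036,  -12.841]), [[-0.0, 3.1], [-0.8, 2.1], [0.1, 2.2], [-0.9, 1.4], [-0.9, 2.1], [-38.8, 0.2], [-38.8, -1.2], [-38.8, -1.1], [-38.8, -0.4], [-39.1, -1.5], [-39.2, -0.9]])
box (array([ 5.95949e+02,  8.58300e+00, -7.10000e-02]), [[-0.3, -0.1], [0.3, -0.5], [0.1, 0.5], [-0.0, -0.0]])
box (array([ 5.9394e+02,  1.3981e+01, -6.4000e-02]), [[-0.3, 0.3], [0.3, 0.3], [-0.3, -0.5], [0.4, -0.4]])
box (array([ 5.94987e+02,  9.87000e+00, -6.80000e-02]), [[-0.9, 0.4], [-0.2, -0.2], [-0.3, 0.8], [-0.4, 0.5], [-0.8, -0.7], [-0.3, -0.7], [-0.7, -1.2], [0.1, -1.2]])
cap (array([598.629,  54.304,   0.   ]), [[-0.0, -0.0]])
cap (array([597.98 ,  59.453,   0.   ]), [[0.0, -0.0]])
cap (array([598.284,  55.519,   0.   ]), [[-0.5, 0.1], [-0.2, -0.9]])
```

```bash
sed -i 's#270+a/10#230+a/10#' c.py; python3 c.py | head -3
```

```text
puller (array([ 4.34873e+02, -2.48809e+02, -2.97000e-01]), [[0.4, 0.6], [-0.6, 0.1], [0.9, 0.0], [-0.1, -0.5], [-0.4, -0.2]])
puller (array([ 4.33742e+02, -2.41806e+02, -2.81000e-01]), [[0.1, 1.1], [0.1, -0.4], [0.1, -0.2], [0.2, 0.5], [-0.3, -0.6], [-0.2, 0.0]])
puller (array([ 4.34070e+02, -2.47552e+02, -2.90000e-01]), [[-0.0, 1.0], [-0.9, 0.3], [0.4, 0.4], [-0.6, -0.2], [-0.8, 0.1], [-0.2, 0.2], [-0.2, -1.3], [-0.2, -1.2], [-0.0, -0.5], [-0.7, -1.5], [-0.5, -0.8]])
```

Both cameras agree to within about 2 mm in x and 5–7 mm in y: puller (434.5,−247, yaw −0.29), box yaw −0.068, cap (598,55). I'll close the fingers along the puller's x, so tool y points along −0.29.

Call:
jog_arm --motion '[[[-222,-107,0],0.7],[[-222,-107,0],0.7],[[-222,-107,0],0.7],[[-222,-107,0],0.7],[[-222,-107,0],0.7]]'

```text
t: 2.0
eef_pos: [431.3, 362.2, 218.1]
tcp_rot: [3.141, -0.0, 1.972]
ft_force: [0.4, 0.9, 0.3]
opening: 0.999
grip_force: 0.0
```

Call:
jog_arm --motion '[[[-242,-28,0],0.7],[[-242,-28,0],0.7],[[-242,-28,0],0.7],[[-242,-28,0],0.7],[[-242,-28,0],0.7]]'

```text
t: 2.5
eef_pos: [500.7, 128.4, 218.2]
tcp_rot: [3.141, -0.0, 1.271]
ft_force: [0.9, 0.8, -0.8]
opening: 0.999
grip_force: 0.0
```

Call:
jog_arm --motion '[[[-236,30,0],0],[[-236,30,0],0],[[-236,30,0],0],[[-236,30,0],0],[[-236,30,0],0]]'

```text
t: 3.0
eef_pos: [460.2, -106.4, 218.1]
tcp_rot: [3.141, 0.0, 1.277]
ft_force: [0.9, 0.6, 0.2]
opening: 0.997
grip_force: 0.0
```

Call:
jog_arm --motion '[[[-50,6,10],0],[[-100,12,40],0],[[-142,18,78],0],[[-142,18,78],0],[[-142,18,78],0]]'

```text
t: 3.5
eef_pos: [436.4, -245.9, 138.7]
tcp_rot: [-3.139, -0.001, 1.275]
ft_force: [-0.2, 0.1, -0.3]
opening: 1.001
grip_force: 0.0
```

```bash
python3 - <<'E'
from h import *
s=state();print(s["eef_pos"],s["tcp_rot"])
P=[]
for n in("top","side"):
    p=read_camera(n);x,y=np.round(proj(p,[434.5,-247,90])).astype(int)
    for k,d in(("tips",[0,0,-25]),("tcp",[0,0,0])): print(n,k,proj(p,np.array(s["eef_pos"])+d).round(1),(x,y))
    P.append(cv2.resize(p["img"][y-30:y+30,x-30:x+30],(400,400),interpolation=cv2.INTER_CUBIC))
cv2.imwrite("pics/hover.png",np.hstack(P))
E
```

```text
[ 436.39259509 -245.92605093  138.65435708] [-3.13904540e+00 -1.07907572e-03  1.27515957e+00]
top tips [369.  237.5] (np.int64(367), np.int64(238))
top tcp [371.8 237.4] (np.int64(367), np.int64(238))
side tips [289.5 137.6] (np.int64(290), np.int64(143))
side tcp [289.9 131.2] (np.int64(290), np.int64(143))
```

View pics/hover.png

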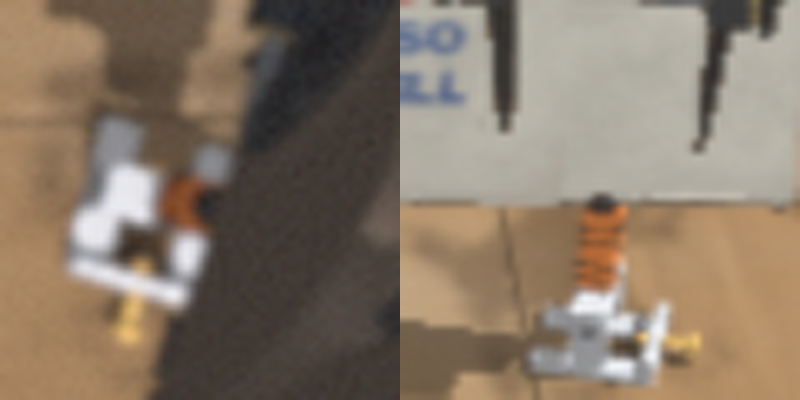

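The side view shows the fingertips at about (275.5,132) and (305,135), straddling the grip in x, with the grip top at (290,144). The top view is mostly hidden by the arm. I'll descend with the grip between the fingers and check again.

Call:
jog_arm --motion '[[[0,0,20],0],[[0,0,45],0],[[0,0,66],0],[[0,0,66],0],[[0,0,66],0]]'

```text
t: 4.1
eef_pos: [437.9, -244.3, 75.2]
tcp_rot: [3.141, 0.0, 1.279]
ft_force: [0.2, -0.5, 0.7]
opening: 0.998
grip_force: 0.0
```

```bash
python3 - <<'E'
from h import *
s=state();print(s["eef_pos"],s["tcp_rot"],s["ft_force"])
p=read_camera("side")
x,y=290,148
R=np.array([.955,-.296,0])
for k in(-50,50): print(proj(p,np.array(s["eef_pos"])+[0,0,-25]+k*R).round(1))
cv2.imwrite("pics/low.png",cv2.resize(p["img"][y-30:y+30,x-35:x+35],(700,600),interpolation=cv2.INTER_CUBIC))
E
```

```text
[ 437.93004913 -244.2957702    75.17240335] [3.14053571e+00 2.26810224e-04 1.27935752e+00] [ 0.20970778 -0.48730497  0.72108947]
[302.2 155.2]
[274.3 151.6]
```

View pics/low.png

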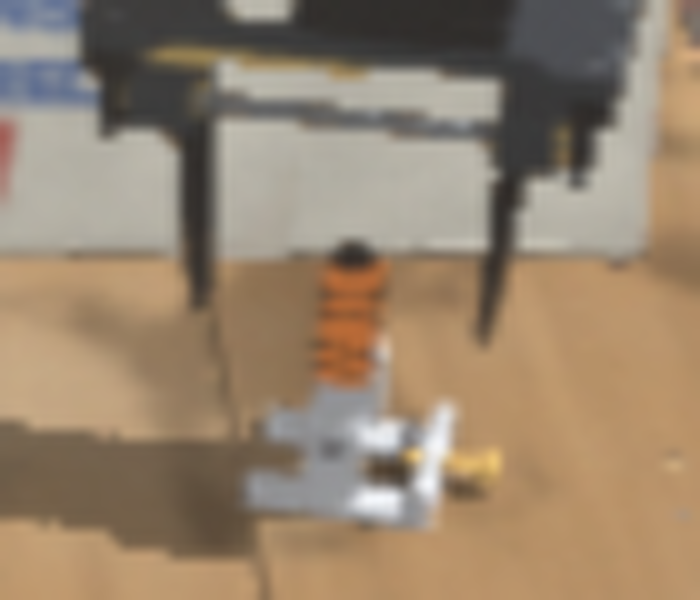

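The side view shows the tips at (275,148) and (303,152) on either side of the grip, which spans (290,144–156). In the hover top picture the front fingertip at (377,217) was within about 2 px of its prediction, so y looks right. I'll close.

Call:
jog_arm --motion '[[[0,0,2],0],[[0,0,2],0],[[0,0,2],0],[[0,0,2],0],[[0,0,2],0]]' --grip 1.0

```text
t: 4.65
eef_pos: [437.1, -245.1, 72.0]
tcp_rot: [3.141, -0.0, 1.278]
ft_force: [-0.1, -0.0, -0.2]
opening: 0.639
grip_force: 0.0
```

Call:
jog_arm --motion '[[[0,0,0],0],[[0,0,0],0],[[0,0,0],0],[[0,0,0],0],[[0,0,0],0]]'

```text
t: 5.15
eef_pos: [437.0, -245.0, 71.9]
tcp_rot: [-3.141, -0.0, 1.278]
ft_force: [-2.3, 0.3, 2.2]
opening: 0.219
grip_force: 1.0
```

```bash
python3 - <<'E'
from h import *
s=state();print({k:np.round(v,3).tolist() for k,v in s.items()})
p=read_camera("side")
x,y=290,148
cv2.imwrite("pics/closed.png",cv2.resize(p["img"][y-30:y+30,x-35:x+35],(700,600),interpolation=cv2.INTER_CUBIC))
t=read_camera("top");cv2.imwrite("pics/closedtop_raw.png",t["img"])
E
```

```text
{'t': 5.15, 'joints': [-0.643, 0.532, 2.002, 0.0, 0.608, -0.35], 'qvel': [-0.0, 0.001, 0.005, -0.002, 0.005, -0.001], 'tau': [0.284, -52.444, -15.768, 0.167, -0.51, -0.007], 'eef_pos': [437.005, -244.993, 71.859], 'tcp_rot': [-3.141, -0.0, 1.278], 'ft_force': [-2.27, 0.33, 2.171], 'moment': [0.044, 0.453, 0.001], 'grip_force': 1.037, 'opening': 0.219}
```

Call:
jog_arm --motion '[[[0,0,0],0],[[0,0,0],0],[[0,0,0],0],[[0,0,0],0],[[0,0,0],0]]'

```text
t: 5.75
eef_pos: [437.1, -245.0, 71.9]
tcp_rot: [-3.142, -0.0, 1.278]
ft_force: [-0.3, 0.3, -3.0]
opening: 0.208
grip_force: 30.0
```

Call:
jog_arm --motion '[[[0,0,-10],0],[[0,0,-30],0],[[0,0,-60],0],[[0,0,-60],0],[[0,0,-60],0]]'

```text
t: 6.25
eef_pos: [437.2, -245.1, 132.4]
tcp_rot: [3.14, 0.0, 1.278]
ft_force: [-0.6, -0.1, -2.0]
opening: 0.212
grip_force: 30.0
```

```bash
python3 - <<'E'
from h import *
s=state();print({k:np.round(v,3).tolist() for k,v in s.items()})
p=read_camera("side")
x,y=290,140
cv2.imwrite("pics/lift.png",cv2.resize(p["img"][y-30:y+30,x-35:x+35],(700,600),interpolation=cv2.INTER_CUBIC))
e=np.array(s["eef_pos"]);print(proj(p,e+[0,0,-25]),proj(p,e+[0,0,-72]),proj(p,e+[0,0,-30]))
E
```

```text
{'t': 6.25, 'joints': [-0.643, 0.432, 1.953, 0.0, 0.755, -0.35], 'qvel': [0.001, 0.028, 0.018, 0.001, -0.008, 0.002], 'tau': [0.043, -53.468, -20.43, 0.037, 0.19, 0.001], 'eef_pos': [437.184, -245.095, 132.405], 'tcp_rot': [3.14, 0.0, 1.278], 'ft_force': [-0.569, -0.122, -1.993], 'moment': [-0.058, 0.074, 0.013], 'grip_force': 29.963, 'opening': 0.212}
[289.23818401 139.26545307] [288.50676549 150.78644006] [289.15876534 140.51642139]
```

View pics/lift.png

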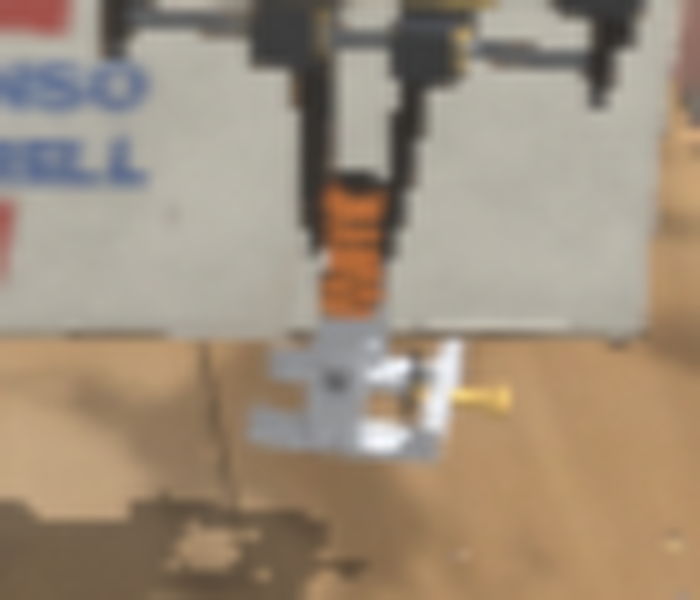

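The puller is held upright and clear of the bench, with the fingertips straddling the grip at (285–299,141). Measured the same way in each camera, the cap is (164.0,302.5) from the puller's start. The cameras agree to about 2 mm on this. I'll carry it to a spot 75 mm short of the cap.

Call:
jog_arm --motion '[[[20,0,-15],0],[[60,-1,-30],0],[[105,-1,-30],0],[[150,-2,-30],0],[[195,-3,-30],0]]'

```text
t: 6.8
eef_pos: [490.3, -55.8, 160.9]
tcp_rot: [-3.14, -0.0, 1.277]
ft_force: [1.9, -0.9, -3.0]
opening: 0.209
grip_force: 30.0
```

Call:
jog_arm --motion '[[[45,0,0],-0.1],[[90,-1,0],-0.225],[[115,-1,0],-0.225],[[125,-2,0],-0.225],[[125,-2,0],-0.225]]'

```text
t: 7.3
eef_pos: [524.3, 63.5, 160.9]
tcp_rot: [-3.14, 0.0, 1.504]
ft_force: [-0.2, -0.0, -2.4]
opening: 0.208
grip_force: 30.0
```

```bash
python3 - <<'E'
from h import *
M=[];F=[]
for i in range(8):
    p=read_camera("side");s=state();M.append(s["moment"]);F.append(s["ft_force"])
print(np.mean(F,0).round(2),np.mean(M,0).round(3),np.std(M,0).round(3),s["eef_pos"],s["tcp_rot"],s["opening"],s["grip_force"],s["t"])
cv2.imwrite("pics/pre_raw.png",p["img"])
E
```

```text
[ 0.39 -0.26 -2.55] [-0.073  0.035 -0.011] [0.041 0.026 0.026] [524.72651624  61.99096058 162.00887891] [ 3.14145303e+00 -6.18209307e-05  1.50158298e+00] 0.2087649872320291 29.980722963809967 7.7
```

```bash
python3 - <<'E'
from h import *
M=[];F=[]
P=[]
for i in range(8):
    p=read_camera("side" if i else "top");s=state();M.append(s["moment"]);F.append(s["ft_force"])
    if i<2:
        e=np.array(s["eef_pos"]);x,y=np.round(proj(p,e+[30,0,-60])).astype(int)
        print((x,y),"tip",proj(p,e+[0,0,-25]).round(1),"fork",proj(p,e+[0,0,-72]).round(1))
        P.append(cv2.resize(p["img"][y-32:y+32,x-32:x+32],(400,400),interpolation=cv2.INTER_CUBIC))
print(np.mean(F,0).round(2),np.mean(M,0).round(3),s["eef_pos"],s["tcp_rot"],s["t"])
cv2.imwrite("pics/pre.png",np.hstack(P))
E
```

```text
(np.int64(246), np.int64(192)) tip [245.2 202.4] fork [246.1 204.1]
(np.int64(262), np.int64(200)) tip [273.1 189.7] fork [272.7 202.6]
[ 0.1  -0.03 -2.71] [-0.076  0.032 -0.007] [524.75977829  62.73571531 161.93736527] [ 3.14152931e+00 -5.79236847e-05  1.50283204e+00] 8.1
```

View pics/pre.png

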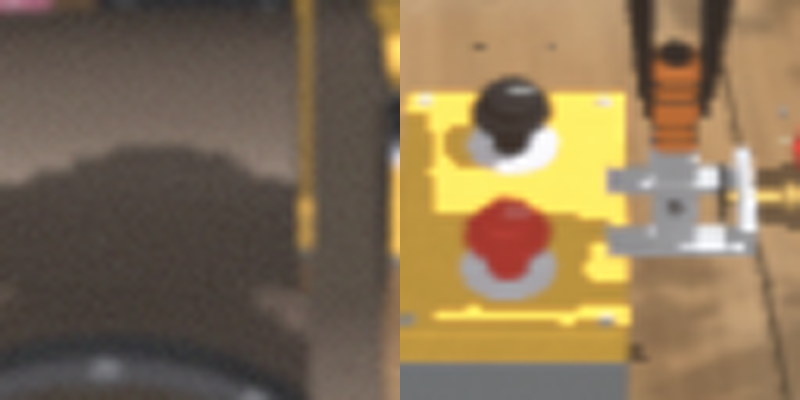

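```bash
python3 - <<'E'
from h import *
p=read_camera("side");s=state();print(s["ft_force"],s["moment"])
for X in ([448,-208,128],[438,-244.3,128],[438,-244.3,165],[438,-244,50],[438,-262,50],[438,-234,50]): print(X,proj(p,X).round(1))
# rows of dark pixels (gripper) below-most contour in the earlier raw picture, near present fingers
im=p["img"][150:200,262:286];g=im.max(2)
for r in range(0,50,2): print(150+r,''.join('#' if a<60 else '.' for a in g[r]))
E
```

```text
[-0.24013002  0.07963815 -2.37892186] [-0.07208278  0.06964951 -0.05444395]
[448, -208, 128] [287.8 139.9]
[438, -244.3, 128] [289.4 134.2]
[438, -244.3, 165] [290.  124.5]
[438, -244, 50] [288.2 153.4]
[438, -262, 50] [287.5 150.7]
[438, -234, 50] [288.5 155. ]
150 .....###################
152 ........################
154 ........................
156 ........................
158 .....................###
160 ........................
162 ........................
164 .......................#
166 ..................#.....
168 ......#..........###....
170 ......#..........###....
172 ......#..........##.....
174 ......#..........##.....
176 .......#...##....#......
178 .................#......
180 ........................
182 ........................
184 ........................
186 ........................
188 ........................
190 ........................
192 ........................
194 ........................
196 ........................
198 ........................
```

The side view shows the puller upright with its prongs level at rows 195–209, ahead of the cap (flange centre (246.8,203)). The grip is centred between the fingers. I'll lower to insertion height (underside 65) and compare the lateral position with the cap.

Call:
jog_arm --motion '[[[0,0,10],0],[[0,0,20],0],[[0,0,25],0],[[0,0,25],0],[[0,0,25],0]]'

```text
t: 8.65
eef_pos: [524.8, 62.7, 136.8]
tcp_rot: [-3.141, -0.0, 1.503]
ft_force: [0.1, -0.6, -2.9]
opening: 0.208
grip_force: 30.0
```

```bash
python3 - <<'E'
from h import *
ims=[]
for i in range(6):
    p=read_camera("side");ims.append(p["img"].astype(float))
s=state();print(s["eef_pos"],s["tcp_rot"])
im=np.mean(ims,0).astype(np.uint8)
e=np.array(s["eef_pos"]);f=e-[0,0,72]
c,q=np.cos(-.068),np.sin(-.068)
w=lambda m:proj(p,[f[0]+c*m[0]-q*m[1],f[1]+q*m[0]+c*m[1],f[2]+m[2]])
x0,y0,k=230,180,11
A=cv2.resize(im[y0:y0+50,x0:x0+70],None,fx=k,fy=k,interpolation=cv2.INTER_CUBIC)
for m in[(30,29,0),(30,13,5),(30,-13,5),(30,-29,5),(-30,29,0),(-33,29,16),(-33,-29,16)]:
    u=w(m);print(m,u.round(1),((u+.5-[x0,y0])*k).round());cv2.circle(A,tuple(int(z) for z in (u+.5-[x0,y0])*k),2,(255,0,255),-1)
cv2.imwrite("pics/ins.png",A);cv2.imwrite("pics/ins_raw.png",im)
E
```

```text
[524.84637749  62.74428796 137.16050466] [ 3.14112509e+00 -1.01455116e-04  1.50279809e+00]
(30, 29, 0) [262.1 216.1] [358. 403.]
(30, 13, 5) [262. 211.] [358. 346.]
(30, -13, 5) [261.9 204.9] [357. 280.]
(30, -29, 5) [261.9 201.3] [356. 240.]
(-30, 29, 0) [283.4 216.2] [593. 403.]
(-33, 29, 16) [284.8 212. ] [608. 357.]
(-33, -29, 16) [283.6 198.5] [596. 209.]
```

View pics/ins.png

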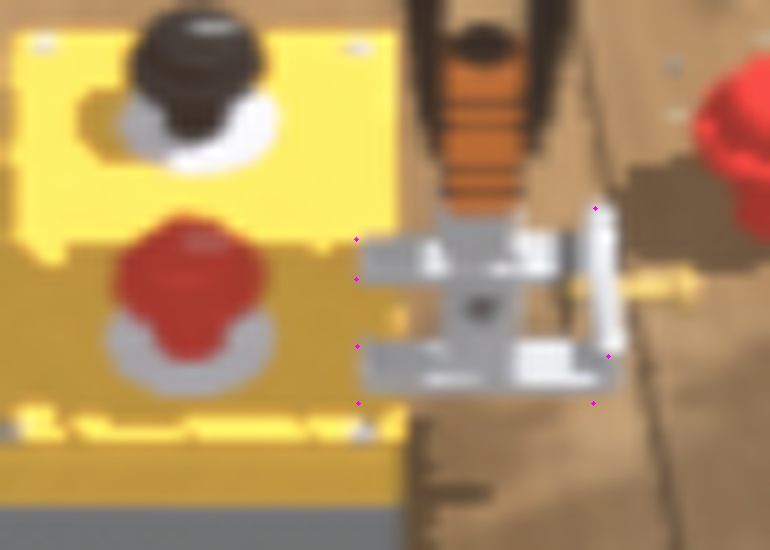

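```bash
python3 - <<'E'
from h import *
from scipy.optimize import brentq
p=read_camera("side");im=cv2.imread("pics/ins_raw.png")
S=cv2.cvtColor(im,cv2.COLOR_BGR2HSV)[...,1].astype(int)
print("prong cols 264-268 sat rows198-220",S[198:220,264:269].mean(1).round().astype(int).tolist())
print("cap col 246-248 sat",S[196:220,246:249].mean(1).round().astype(int).tolist())
print("   hue-ish R-G",(im[196:220,246:249,2].astype(int)-im[196:220,246:249,1]).mean(1).round().astype(int).tolist())
print("ring row 212 sat",S[212,234:260].tolist())
print("flange row 205 R-G",(im[205,236:258,2].astype(int)-im[205,236:258,1]).tolist())
f=np.array([524.85,62.74,65.1]);c,q=np.cos(-.068),np.sin(-.068)
for m in[(20,29,0),(20,29,5),(20,13,5),(20,-13,5),(20,-13,0),(20,-29,5)]:
    print(m,proj(p,[f[0]+c*m[0]-q*m[1],f[1]+q*m[0]+c*m[1],f[2]+m[2]]).round(2))
for y in(54,60):
    print(y,"neck foot",proj(p,[598,y+10,60])[1].round(2),"ring r21",proj(p,[598,y+21,60])[1].round(2),"crown top back",proj(p,[598,y-3,94])[1].round(2))
    t=np.linspace(0,6.28,200)
    pts=np.array([proj(p,[598+r*np.cos(a),y+r*np.sin(a),z]) for a in t for r,z in((19,78.5),(19,85),(15,92),(13,94))]);print("cap rows",pts[:,1].min().round(2),pts[:,1].max().round(2),pts[:,0].min().round(1),pts[:,0].max().round(1))
E
```

```text
prong cols 264-268 sat rows198-220 [132, 132, 124, 63, 7, 3, 3, 19, 122, 140, 141, 141, 117, 15, 2, 3, 4, 38, 128, 144, 143, 137]
cap col 246-248 sat [132, 151, 154, 172, 178, 153, 152, 179, 184, 181, 184, 184, 184, 184, 185, 178, 124, 14, 5, 18, 143, 172, 161, 163]
   hue-ish R-G [14, 15, 19, 65, 97, 93, 94, 107, 111, 116, 113, 111, 111, 111, 110, 109, 79, 9, 3, 9, 37, 45, 29, 32]
ring row 212 sat [170, 170, 170, 170, 167, 136, 63, 8, 6, 9, 32, 89, 129, 132, 111, 59, 15, 8, 6, 20, 81, 158, 170, 171, 170, 171]
flange row 205 R-G [42, 42, 43, 50, 78, 104, 108, 110, 113, 115, 117, 116, 115, 113, 110, 107, 106, 91, 60, 43, 40, 41]
(20, 29, 0) [265.62 216.16]
(20, 29, 5) [265.65 214.85]
(20, 13, 5) [265.55 211.01]
(20, -13, 5) [265.39 204.95]
(20, -13, 0) [265.37 206.25]
(20, -29, 5) [265.3  201.33]
54 neck foot 212.01 ring r21 214.62 crown top back 200.06
cap rows 197.78 209.31 240.0 253.4
60 neck foot 213.43 ring r21 216.05 crown top back 201.43
cap rows 199.14 210.74 240.1 253.5
```

Sub-pixel edges in the side view put the puller about 1 mm too far in −y relative to the cap, which agrees with the relative estimate. I'll shift by +1 and start in along the box's x.

Call:
jog_arm --motion '[[[1,3,0],0],[[1,10,0],0],[[1,18,0],0],[[1,25,0],0],[[1,30,0],0]]'

```text
t: 9.5
eef_pos: [555.6, 61.6, 136.8]
tcp_rot: [3.141, -0.0, 1.503]
ft_force: [-0.4, 0.2, -3.1]
opening: 0.206
grip_force: 30.0
```

Call:
jog_arm --motion '[[[0,3,0],0],[[0,7,0],0],[[0,11,0],0],[[0,15,0],0],[[0,18,0],0]]'

```text
t: 10.0
eef_pos: [573.1, 60.5, 137.0]
tcp_rot: [3.141, -0.0, 1.503]
ft_force: [-0.7, -0.4, -2.9]
opening: 0.209
grip_force: 30.0
```

Call:
jog_arm --motion '[[[0,2,0],0],[[0,4,0],0],[[0,6,0],0],[[0,8,0],0],[[0,10,0],0]]'

```text
t: 10.5
eef_pos: [582.8, 59.8, 137.0]
tcp_rot: [3.142, -0.0, 1.503]
ft_force: [0.2, 0.7, -3.0]
opening: 0.206
grip_force: 30.0
```

Call:
jog_arm --motion '[[[0,1,0],0],[[0,2,0],0],[[0,3,0],0],[[0,4,0],0],[[0,4,0],0]]'

```text
t: 11.0
eef_pos: [586.8, 59.5, 136.9]
tcp_rot: [3.142, -0.0, 1.503]
ft_force: [-0.2, -0.4, -2.4]
opening: 0.209
grip_force: 30.0
```

Call:
jog_arm --motion '[[[0,0.5,0],0],[[0,1,0],0],[[0,1.5,0],0],[[0,1.5,0],0]]'

```text
t: 11.4
eef_pos: [588.2, 59.4, 136.9]
tcp_rot: [3.141, -0.0, 1.503]
ft_force: [-0.7, 0.2, -2.9]
opening: 0.21
grip_force: 30.0
```

Call:
jog_arm --motion '[[[0,0.5,0],0],[[0,1,0],0],[[0,1.5,0],0],[[0,1.5,0],0]]'

```text
t: 11.8
eef_pos: [589.8, 59.3, 136.9]
tcp_rot: [3.141, -0.0, 1.503]
ft_force: [-0.0, -0.1, -2.1]
opening: 0.207
grip_force: 30.0
```

Call:
jog_arm --motion '[[[0,0.5,0],0],[[0,1,0],0],[[0,1,0],0],[[0,1,0],0]]'

```text
t: 12.2
eef_pos: [590.6, 59.2, 136.9]
tcp_rot: [-3.142, -0.0, 1.503]
ft_force: [-0.1, -0.4, -2.6]
opening: 0.212
grip_force: 30.0
```

Call:
jog_arm --motion '[[[0,0.5,0],0],[[0,1,0],0],[[0,1,0],0]]'

```text
t: 12.5
eef_pos: [591.7, 59.2, 136.9]
tcp_rot: [3.142, -0.0, 1.503]
ft_force: [0.3, -0.1, -2.5]
opening: 0.207
grip_force: 30.0
```

Call:
jog_arm --motion '[[[0,0.5,0],0],[[0,1,0],0],[[0,1,0],0]]'

```text
t: 12.8
eef_pos: [592.7, 59.1, 136.9]
tcp_rot: [3.142, -0.0, 1.503]
ft_force: [0.3, -0.0, -2.8]
opening: 0.208
grip_force: 30.0
```

Call:
jog_arm --motion '[[[0,0.5,0],0],[[0,1,0],0],[[0,1,0],0]]'

```text
t: 13.1
eef_pos: [593.8, 59.0, 136.9]
tcp_rot: [3.141, -0.0, 1.503]
ft_force: [0.5, 0.5, -2.8]
opening: 0.209
grip_force: 30.0
```

Call:
jog_arm --motion '[[[0,0.5,0],0],[[0,1,0],0],[[0,1,0],0]]'

```text
t: 13.4
eef_pos: [594.8, 59.0, 136.9]
tcp_rot: [3.141, -0.0, 1.503]
ft_force: [0.1, -0.1, -3.0]
opening: 0.209
grip_force: 30.0
```

Call:
jog_arm --motion '[[[0,0.5,0],0],[[0,1,0],0],[[0,1,0],0]]'

```text
t: 13.7
eef_pos: [595.7, 58.9, 136.9]
tcp_rot: [3.142, -0.0, 1.503]
ft_force: [0.3, -0.2, -2.9]
opening: 0.208
grip_force: 30.0
```

Call:
jog_arm --motion '[[[0,0.5,0],0],[[0,1,0],0],[[0,1,0],0]]'

```text
t: 14.0
eef_pos: [596.8, 58.8, 137.0]
tcp_rot: [3.141, -0.0, 1.503]
ft_force: [0.5, 0.4, -2.3]
opening: 0.206
grip_force: 30.0
```

Call:
jog_arm --motion '[[[0,0.5,0],0],[[0,1,0],0],[[0,1,0],0]]'

```text
t: 14.3
eef_pos: [597.7, 58.8, 136.9]
tcp_rot: [3.142, -0.0, 1.503]
ft_force: [0.4, -0.4, -3.0]
opening: 0.207
grip_force: 30.0
```

Call:
jog_arm --motion '[[[0,0.5,0],0],[[0,1,0],0],[[0,1,0],0]]'

```text
t: 14.6
eef_pos: [598.7, 58.7, 136.9]
tcp_rot: [3.142, -0.0, 1.503]
ft_force: [0.7, 0.1, -2.0]
opening: 0.207
grip_force: 30.0
```

Call:
jog_arm --motion '[[[0,0.5,0],0],[[0,1,0],0],[[0,1,0],0]]'

```text
t: 14.9
eef_pos: [599.7, 58.6, 136.9]
tcp_rot: [3.141, -0.0, 1.503]
ft_force: [0.1, -0.2, -2.7]
opening: 0.211
grip_force: 30.0
```

Call:
jog_arm --motion '[[[0,0.5,0],0],[[0,1,0],0],[[0,1,0],0]]'

```text
t: 15.2
eef_pos: [600.7, 58.6, 137.0]
tcp_rot: [3.141, -0.0, 1.503]
ft_force: [-0.2, 0.6, -2.8]
opening: 0.206
grip_force: 30.0
```

Call:
jog_arm --motion '[[[0,0.5,0],0],[[0,1,0],0],[[0,1,0],0]]'

```text
t: 15.5
eef_pos: [601.6, 58.5, 136.9]
tcp_rot: [-3.141, -0.0, 1.503]
ft_force: [-0.6, 0.6, -2.6]
opening: 0.207
grip_force: 30.0
```

Call:
jog_arm --motion '[[[0,0.5,0],0],[[0,1,0],0],[[0,1,0],0]]'

```text
t: 15.8
eef_pos: [602.1, 58.5, 136.8]
tcp_rot: [-3.14, -0.0, 1.503]
ft_force: [-5.2, 0.4, -0.1]
opening: 0.21
grip_force: 30.0
```

Call:
jog_arm --motion '[[[0,-0.2,0],0],[[0,-0.2,0],0],[[0,-0.2,0],0]]'

```text
t: 16.1
eef_pos: [602.1, 58.5, 136.9]
tcp_rot: [-3.141, -0.0, 1.503]
ft_force: [-4.9, 1.0, -1.1]
opening: 0.206
grip_force: 30.0
```

```bash
python3 - <<'E'
from h import *
F=[];M=[]
for i in range(6):
    p=read_camera("side");s=state();F.append(s["ft_force"]);M.append(s["moment"])
print(np.mean(F,0).round(2),np.mean(M,0).round(3),s["eef_pos"],s["tcp_rot"])
cv2.imwrite("pics/contact_raw.png",p["img"])
E
```

```text
[-5.26  0.24 -0.1 ] [ 0.018  1.334 -0.031] [602.10481563  58.47590869 136.86525808] [-3.14075348e+00 -7.62659759e-05  1.50273716e+00]
```

Call:
jog_arm --motion '[[[0,-0.3,0],0],[[0,-0.3,0],0],[[0,-0.3,0],0]]'

```text
t: 16.7
eef_pos: [602.0, 58.5, 136.9]
tcp_rot: [-3.141, -0.0, 1.503]
ft_force: [-4.3, 0.8, -0.5]
opening: 0.209
grip_force: 30.0
```

```bash
python3 - <<'E'
from h import *
F=[]
for i in range(5):
    p=read_camera("side");s=state();F.append(s["ft_force"])
print(np.mean(F,0).round(2),s["eef_pos"])
E
```

```text
[-5.38 -0.04 -0.01] [602.07383428  58.48296022 136.93215032]
```

Call:
jog_arm --motion '[[[0,-0.5,0],0],[[0,-0.5,0],0],[[0,-0.5,0],0]]'

```text
t: 17.25
eef_pos: [601.8, 58.5, 137.0]
tcp_rot: [3.141, -0.0, 1.503]
ft_force: [-3.0, 0.7, -1.6]
opening: 0.208
grip_force: 30.0
```

```bash
python3 - <<'E'
from h import *
F=[]
for i in range(5):
    p=read_camera("side");s=state();F.append(s["ft_force"])
print(np.mean(F,0).round(2),s["eef_pos"])
E
```

```text
[-2.76  0.41 -1.14] [601.79259766  58.51186641 136.97360483]
```

Call:
jog_arm --motion '[[[0,0.2,0],0],[[0,0.2,0],0],[[0,0.2,0],0]]'

```text
t: 17.8
eef_pos: [601.9, 58.5, 136.9]
tcp_rot: [3.142, -0.0, 1.503]
ft_force: [-3.5, 0.5, -1.5]
opening: 0.207
grip_force: 30.0
```

Call:
jog_arm --motion '[[[0,0,-1],0],[[0,0,-3],0],[[0,0,-5],0],[[0,0,-6],0],[[0,0,-6],0]]'

```text
t: 18.3
eef_pos: [601.9, 58.5, 143.1]
tcp_rot: [3.141, -0.0, 1.503]
ft_force: [-1.6, 0.2, -2.0]
opening: 0.207
grip_force: 30.0
```

Call:
jog_arm --motion '[[[0,0,-0.5],0],[[0,0,-1],0],[[0,0,-1.5],0],[[0,0,-2],0],[[0,0,-2],0]]'

```text
t: 18.8
eef_pos: [601.9, 58.5, 145.0]
tcp_rot: [3.142, -0.0, 1.503]
ft_force: [-2.9, -0.2, -3.2]
opening: 0.21
grip_force: 30.0
```

Call:
jog_arm --motion '[[[0,0.2,-0.4],0],[[0,0.2,-0.8],0],[[0,0.2,-1.2],0],[[0,0.2,-1.6],0],[[0,0.2,-2],0]]'

```text
t: 19.3
eef_pos: [602.0, 58.5, 146.7]
tcp_rot: [-3.141, -0.0, 1.503]
ft_force: [-0.5, 0.4, -11.3]
opening: 0.209
grip_force: 30.0
```

Call:
jog_arm --motion '[[[0,0,-0.3],0],[[0,0,-0.6],0],[[0,0,-0.9],0],[[0,0,-1.2],0],[[0,0,-1.5],0]]'

```text
t: 19.8
eef_pos: [602.1, 58.5, 148.5]
tcp_rot: [3.141, -0.0, 1.503]
ft_force: [-1.4, -0.1, -10.3]
opening: 0.206
grip_force: 30.0
```

Call:
jog_arm --motion '[[[0,0,-0.6],0],[[0,0,-1.2],0],[[0,0,-1.8],0],[[0,0,-2.4],0],[[0,0,-3],0]]'

```text
t: 20.3
eef_pos: [602.1, 58.5, 151.5]
tcp_rot: [3.141, -0.0, 1.503]
ft_force: [0.2, 0.1, -9.7]
opening: 0.207
grip_force: 30.0
```

Call:
jog_arm --motion '[[[0,0,-0.6],0],[[0,0,-1.2],0],[[0,0,-1.8],0],[[0,0,-2.4],0],[[0,0,-3],0]]'

```text
t: 20.8
eef_pos: [602.1, 58.5, 154.6]
tcp_rot: [3.141, -0.0, 1.503]
ft_force: [-0.3, -0.3, -3.0]
opening: 0.209
grip_force: 30.0
```

Call:
jog_arm --motion '[[[0,0,-0.6],0],[[0,0,-1.2],0],[[0,0,-1.8],0],[[0,0,-2.4],0],[[0,0,-3],0]]'

```text
t: 21.3
eef_pos: [602.2, 58.5, 157.7]
tcp_rot: [3.141, -0.0, 1.503]
ft_force: [0.1, -0.1, -3.3]
opening: 0.208
grip_force: 30.0
```

The cap popped: the pull was about 8–9 N and then dropped to weight only. I'll lift gently and check numerically that the cap rides on the prongs.

Call:
jog_arm --motion '[[[0,0,-3],0],[[0,0,-7],0],[[0,0,-12],0],[[0,0,-18],0],[[0,0,-22],0]]'

```text
t: 21.8
eef_pos: [602.2, 58.5, 180.3]
tcp_rot: [3.141, -0.0, 1.503]
ft_force: [-0.0, -0.0, -2.2]
opening: 0.206
grip_force: 30.0
```

```bash
cat > red.py <<'E'
from h import *
def red(p,box):
    x0,y0,x1,y1=box;im=p["img"].astype(int);m=(im[...,2]-im[...,1]>55)&(im[...,2]-im[...,0]>55);h=cv2.cvtColor(p["img"],cv2.COLOR_BGR2HSV)[...,0]
    m&=((h<6)|(h>174));w=np.zeros_like(m);w[y0:y1,x0:x1]=1;m&=w
    k,l,st,ce=cv2.connectedComponentsWithStats(m.astype(np.uint8))
    return [(st[i].tolist(),ce[i].round(1).tolist()) for i in range(1,k) if st[i,4]>20]
E
python3 - <<'E'
from red import *
p=read_camera("side");s=state();e=np.array(s["eef_pos"]);print(e,s["ft_force"],s["moment"],s["t"])
print("red",red(p,(225,170,285,230)))
for y in (0,):
  a=np.linspace(0,6.28,60);q=np.array([proj(p,[598+r*np.cos(t),56.5+r*np.sin(t),e[2]-67+z]) for t in a for r,z in((19,0),(19,6.5),(14,15),(10,-18.5))])
  print("pred cap rows/cols",q.min(0).round(1),q.max(0).round(1))
print(["%d %.2f %s"%(i,r["p"],np.round(r["box"])) for i,r in enumerate(cut_out("red_cap_mid",p))])
cv2.imwrite("pics/lifted_raw.png",p["img"])
E
```

```text
[602.39298944  58.49049033 180.75362525] [ 0.25947949 -0.36973034 -2.29203666] [-0.09183284  0.06647293  0.01264172] 21.85
red [([249, 191, 4, 10, 32], [250.2, 195.6])]
pred cap rows/cols [239.7 188.6] [253.4 203.3]
['0 0.78 [295. 184. 308. 200.]', '1 0.54 [239. 192. 255. 200.]', '2 0.47 [222. 241. 232. 248.]']
```

Call:
jog_arm --motion '[[[8,-8,0],-0.04],[[24,-25,0],-0.12],[[43,-45,0],-0.2],[[62,-65,0],-0.3],[[80,-84,0],-0.384]]'

```text
t: 22.4
eef_pos: [522.1, 145.1, 179.2]
tcp_rot: [-3.141, -0.0, 1.893]
ft_force: [-0.1, 0.6, -2.8]
opening: 0.208
grip_force: 30.0
```

Call:
jog_arm --motion '[[[24,-11,0],-0.1],[[48,-22,0],-0.2],[[72,-32,0],-0.29],[[93,-42,0],-0.35],[[106,-47,0],-0.384]]'

```text
t: 22.9
eef_pos: [444.2, 231.3, 179.4]
tcp_rot: [-3.141, -0.0, 2.275]
ft_force: [0.9, 0.0, -2.0]
opening: 0.207
grip_force: 30.0
```

Call:
jog_arm --motion '[[[0,0,8],0],[[0,0,22],0],[[0,0,40],0],[[0,0,56],0],[[0,0,65],0]]'

```text
t: 23.4
eef_pos: [446.0, 229.6, 112.9]
tcp_rot: [-3.14, -0.0, 2.27]
ft_force: [-0.7, 0.1, -2.6]
opening: 0.207
grip_force: 30.0
```

```bash
python3 - <<'E'
from red import *
p=read_camera("side");s=state();e=np.array(s["eef_pos"]);print(e,s["tcp_rot"],s["ft_force"],s["t"])
c=e+[-5,-4,-67];u,v=proj(p,c).astype(int);print("pred",proj(p,c).round(1),proj(p,c+[0,0,-18.5]).round(1))
print("red",red(p,(u-20,v-20,u+20,v+20)))
print(["%.2f %s"%(r["p"],np.round(r["box"])) for r in cut_out("red_cap_mid",p)])
E
```

```text
[445.73483359 229.48918436 112.20438487] [-3.13915426e+00 -8.97888651e-04  2.26990586e+00] [-0.88006829 -1.07708172 -4.28090489] 23.45
pred [311.  255.8] [310.4 260.5]
red [([303, 251, 11, 12, 102], [307.9, 256.5])]
['0.67 [219. 244. 232. 248.]', '0.62 [303. 250. 314. 265.]', '0.57 [292. 184. 305. 204.]']
```

The cap is riding on the prongs, with the red region at (303–314, 250–265) as predicted. I'll set it down (contact at TCP about 89.5, then 6 mm more to free the prongs).

Call:
jog_arm --motion '[[[0,0,4],0],[[0,0,9],0],[[0,0,14],0],[[0,0,18],0],[[0,0,20],0]]'

```text
t: 24.0
eef_pos: [446.0, 230.1, 94.1]
tcp_rot: [-3.141, -0.0, 2.271]
ft_force: [-0.3, -0.4, -2.7]
opening: 0.208
grip_force: 30.0
```

Call:
jog_arm --motion '[[[0,0,1],0],[[0,0,2],0],[[0,0,3],0],[[0,0,4],0],[[0,0,5],0]]'

```text
t: 24.5
eef_pos: [446.1, 230.2, 89.4]
tcp_rot: [3.141, 0.0, 2.271]
ft_force: [0.3, 0.0, -3.5]
opening: 0.207
grip_force: 30.0
```

Call:
jog_arm --motion '[[[0,0,1],0],[[0,0,2],0],[[0,0,3],0],[[0,0,4],0],[[0,0,4],0]]'

```text
t: 25.0
eef_pos: [446.0, 230.1, 85.3]
tcp_rot: [-3.141, -0.0, 2.271]
ft_force: [0.5, 1.0, -3.0]
opening: 0.207
grip_force: 30.0
```

```bash
python3 - <<'E'
from red import *
F=[]
for i in range(4):
    p=read_camera("side");s=state();F.append(s["ft_force"])
e=np.array(s["eef_pos"]);print(e,s["tcp_rot"],np.mean(F,0).round(2),s["t"])
c=np.array([441,225.5,22.5]);print("pred",proj(p,c).round(1),proj(p,c+[0,0,-18.5]).round(1))
print("red",red(p,(290,240,330,285)))
E
```

```text
[446.08477664 230.17893498  85.49855633] [3.14138566e+00 1.20943650e-05 2.27083168e+00] [-0.33  0.33 -1.85] 25.2
pred [310.1 261.6] [309.5 266.1]
red [([302, 257, 11, 13, 98], [306.9, 263.3])]
```

Call:
jog_arm --motion '[[[0,0,1],0],[[0,0,2.5],0],[[0,0,2.5],0]]'

```text
t: 25.5
eef_pos: [446.0, 230.1, 82.7]
tcp_rot: [-3.141, -0.0, 2.271]
ft_force: [-0.4, 0.4, -2.7]
opening: 0.211
grip_force: 30.0
```

Call:
jog_arm --motion '[[[0,-1,0],0],[[0,-4,0],0],[[0,-8,0],0],[[0,-12,0],0],[[0,-16,0],0]]'

```text
t: 26.0
eef_pos: [433.5, 219.6, 83.0]
tcp_rot: [3.141, -0.0, 2.271]
ft_force: [-0.8, 0.3, -3.0]
opening: 0.206
grip_force: 30.0
```

```bash
python3 - <<'E'
from red import *
p=read_camera("side");s=state();print(s["eef_pos"],s["ft_force"],s["t"])
print("red",red(p,(285,240,330,285)))
E
```

```text
[432.98125566 219.25848844  82.94741816] [-0.46790007  0.36288682 -2.54923905] 26.05
red [([302, 256, 15, 14, 155], [308.8, 262.3])]
```

The cap stays put as the puller backs off. I'll draw it fully out.

Call:
jog_arm --motion '[[[0,-5,0],0],[[0,-12,0],0],[[0,-20,0],0],[[0,-28,0],0],[[0,-36,0],0]]'

```text
t: 26.55
eef_pos: [405.7, 196.1, 83.0]
tcp_rot: [3.142, -0.0, 2.271]
ft_force: [-0.4, 0.3, -2.7]
opening: 0.208
grip_force: 30.0
```

Call:
jog_arm --motion '[[[0,-8,0],0],[[0,-16,0],0],[[0,-22,0],0],[[0,-26,0],0],[[0,-26,0],0]]'

```text
t: 27.05
eef_pos: [386.1, 179.6, 83.0]
tcp_rot: [-3.142, -0.0, 2.27]
ft_force: [-0.6, 0.3, -2.5]
opening: 0.209
grip_force: 30.0
```

```bash
python3 - <<'E'
from red import *
p=read_camera("side");s=state();print(s["eef_pos"],s["tcp_rot"],s["ft_force"],s["t"])
print("red",red(p,(285,240,330,285)));q=red(p,(285,240,330,285))[0]
print(atz(p,*q[1],22).round(1))
cv2.imwrite("pics/out_raw.png",p["img"])
E
```

```text
[386.52076279 179.85050111  83.02159472] [3.14119352e+00 9.04135109e-05 2.27058380e+00] [ 0.01510519  0.14116768 -1.97739348] 27.1
red [([301, 256, 16, 15, 168], [308.8, 262.5])]
[444.9 228.   22. ]
```

Call:
jog_arm --motion '[[[0,0,-10],0],[[0,0,-30],0],[[0,0,-50],0],[[0,0,-60],0]]'

```text
t: 27.5
eef_pos: [387.0, 180.2, 144.8]
tcp_rot: [3.139, 0.001, 2.271]
ft_force: [1.2, -0.3, -2.1]
opening: 0.206
grip_force: 30.0
```

Call:
jog_arm --motion '[[[-20,-4,0],0],[[-60,-12,0],0],[[-100,-20,0],0],[[-125,-26,0],0],[[-133,-28,0],0]]'

```text
t: 28.0
eef_pos: [451.8, 58.3, 143.0]
tcp_rot: [3.141, 0.001, 2.269]
ft_force: [-1.0, 0.3, -2.5]
opening: 0.207
grip_force: 30.0
```

Call:
jog_arm --motion '[[[0,0,10],0],[[0,0,28],0],[[0,0,48],0],[[0,0,60],0],[[0,0,66],0]]'

```text
t: 28.5
eef_pos: [449.4, 61.3, 75.6]
tcp_rot: [-3.14, -0.002, 2.272]
ft_force: [0.3, 0.4, -2.0]
opening: 0.207
grip_force: 30.0
```

Call:
jog_arm --motion '[[[0,0,0],0],[[0,0,1],0],[[0,0,2],0],[[0,0,3],0],[[0,0,3],0]]'

```text
t: 29.0
eef_pos: [450.8, 60.1, 74.1]
tcp_rot: [3.141, 0.0, 2.271]
ft_force: [0.4, -0.4, -3.0]
opening: 0.208
grip_force: 30.0
```

Call:
jog_arm --motion '[[[0,0,0.5],0],[[0,0,1],0],[[0,0,1.5],0],[[0,0,1.5],0]]'

```text
t: 29.4
eef_pos: [450.7, 60.1, 72.4]
tcp_rot: [3.142, -0.0, 2.271]
ft_force: [0.2, 0.3, -3.3]
opening: 0.206
grip_force: 30.0
```

Call:
jog_arm --motion '[[[0,0,0.3],0],[[0,0,0.6],0],[[0,0,0.6],0]]'

```text
t: 29.7
eef_pos: [450.7, 60.2, 71.8]
tcp_rot: [3.142, -0.0, 2.271]
ft_force: [-0.6, -0.2, -2.4]
opening: 0.209
grip_force: 30.0
```

Call:
jog_arm --motion '[[[0,0,0.3],0],[[0,0,0.6],0],[[0,0,0.6],0]]'

```text
t: 30.0
eef_pos: [450.7, 60.1, 71.5]
tcp_rot: [3.141, 0.0, 2.271]
ft_force: [-2.2, -1.2, 4.3]
opening: 0.207
grip_force: 30.0
```

Call:
jog_arm --motion '[[[0,0,0.3],0],[[0,0,0.3],0],[[0,0,0.3],0]]'

```text
t: 30.3
eef_pos: [450.7, 60.1, 71.4]
tcp_rot: [3.141, 0.0, 2.271]
ft_force: [-2.3, -1.0, 10.1]
opening: 0.209
grip_force: 30.0
```

Call:
jog_arm --motion '[[[0,0,-0.5],0],[[0,0,-0.5],0],[[0,0,-0.5],0]]'

```text
t: 30.6
eef_pos: [450.7, 60.1, 71.5]
tcp_rot: [3.141, 0.0, 2.271]
ft_force: [-0.8, -1.2, 2.2]
opening: 0.21
grip_force: 30.0
```

Call:
jog_arm --motion '[[[0,0,0],0],[[0,0,0],0],[[0,0,0],0],[[0,0,0],0],[[0,0,0],0]]' --grip 0.0

```text
t: 31.1
eef_pos: [450.7, 60.2, 71.4]
tcp_rot: [3.141, -0.0, 2.271]
ft_force: [0.7, 0.3, -0.8]
opening: 0.574
grip_force: 0.0
```

Call:
jog_arm --motion '[[[0,0,0],0],[[0,0,0],0],[[0,0,0],0],[[0,0,0],0],[[0,0,0],0]]'

```text
t: 31.6
eef_pos: [450.7, 60.1, 71.4]
tcp_rot: [3.141, -0.0, 2.271]
ft_force: [-0.0, -0.1, 0.7]
opening: 0.978
grip_force: 0.0
```

Call:
jog_arm --motion '[[[0,0,-8],0],[[0,0,-25],0],[[0,0,-60],0],[[0,0,-100],0],[[0,0,-140],0]]'

```text
t: 32.1
eef_pos: [450.2, 60.1, 213.5]
tcp_rot: [-3.142, -0.0, 2.271]
ft_force: [0.8, -0.8, -0.0]
opening: 0.998
grip_force: 0.0
```

Call:
jog_arm --motion '[[[-40,0,0],0],[[-90,0,0],0],[[-140,0,0],0],[[-190,0,0],0],[[-240,0,0],0]]'

```text
t: 32.6
eef_pos: [606.2, -125.1, 212.2]
tcp_rot: [3.141, 0.0, 2.271]
ft_force: [0.3, 1.5, 0.4]
opening: 1.0
grip_force: 0.0
```

```bash
python3 - <<'E'
from h import *
s=state();print(s["eef_pos"],s["t"],s["opening"],s["ft_force"])
p=read_camera("side");t=read_camera("top")
cv2.imwrite("pics/final.png",np.hstack([cv2.resize(t["img"][140:280,150:330],(500,389),interpolation=cv2.INTER_CUBIC),cv2.resize(p["img"][170:300,210:330],(300,325),interpolation=cv2.INTER_CUBIC).copy() if 0 else cv2.copyMakeBorder(cv2.resize(p["img"][170:300,225:340],(300,339),interpolation=cv2.INTER_CUBIC),0,50,0,0,0)]))
E
```

```text
[ 606.15663213 -125.14075134  212.2053623 ] 32.6 1.0001640377587264 [0.29717936 1.48428762 0.35318108]
```

View pics/final.png

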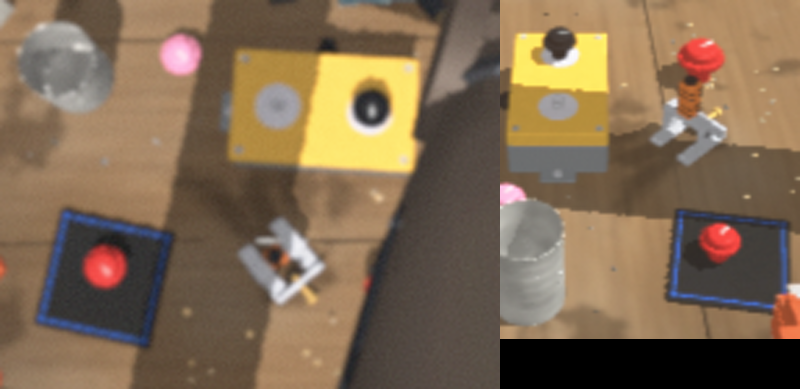

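The final view shows the red cap upright on the mat (crop px (105,265)), and the puller standing between mat and box at (282,262), clear of both. The box's red spindle is bare and the black cap is still in place. I'm handing it in.

Call:
jog_arm --motion '[[[0,0,0],0],[[0,0,0],0],[[0,0,0],0]]'

```text
t: 33.0
eef_pos: [604.7, -122.3, 212.0]
tcp_rot: [3.141, 0.0, 2.272]
ft_force: [0.1, 0.1, 0.4]
opening: 1.0
grip_force: 0.0
```

```bash
python3 -c "
from cell import job_done
print(job_done())"
```

```text
the job is handed in; nothing more can be done
None
```

I handed the job in at about 33 s: the red cap was pulled with about 4 N on the stop plate (briefly about 5 N at first contact) and stands upright on the mat, the puller stands on the bench clear of the mat and box, and the black cap and other things were left alone; no verdict was returned.

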